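# Press the square into the squaring jig's corner and hold it there

## Robot

A 6-joint arm with a two-finger parallel gripper is mounted at the origin on a cart in front of the work surface, level with it; the furniture and walls round the work are solid. World frame = base frame: x ahead of the robot, y to its left, z up, the work surface at z = 0. Lengths are in m, angles in rad, forces in N, time in s.
With the tool pointing down it reaches from about 0.3 to 0.875 m from the base axis. Payload 6.4 kg.
Tool frame: the origin (TCP) lies midway between the tips of the shut fingers; the grasp point (between the pads) lies ctrl.grip_depth behind it (ctrl.grip_depth is the distance from the TCP to the grasp point, in m); x points along the fingers, y is the direction in which the jaws open and shut, and the axes are right-handed (so a half turn about x gives the same grasp; the last joint's range is limited). The gripper opens to 85 mm and grips with 20 to 120 N. Pads are 22 mm wide; open, the fingers measure 114 mm over their backs; the gripper's body (76 mm by 85 mm) begins 54 mm behind the grasp point. The pads swing forward as they close: fully open they stand 13 mm farther back than shut.
Start: joints at [1.13, 0.181, 1.607, -0, 1.354, -0.206], TCP at [0.134, 0.559, 0.231] pointing down, gripper open.
Joint ranges: [-2.99, 2.99], [-0.89, 2.07], [0.3, 2.58], [-1.14, 4.28], [0, 2.63], [-3.12, 3.12]. Speed limits (rad/s): [2.57, 2.57, 3.01, 3.14, 3.14, 3.14].

## Interface

Orientations are given as a unit quaternion [w, x, y, z].
In Python, from bench import ctrl gives the robot as it stands.
- The arm moves only by the tool carry_out, never from a script. Its argument "motion" is one flat list of numbers, 7 for each row, row after row: the turn, a rotation vector about the tool's x, y, z in degrees, then the shift along the tool's x, y, z in m, then the gripper's target within -1 to 1 (shut at 1, half-way at 0, fully open at -1). A call has 1 to 10 rows; each row shifts and turns the pose as measured when the row begins, along the tool's axes as they then stand; what a row does not reach is not made up. A row lasts 1/10 s, in which the tool goes at most 50 mm and 8.59 degrees, less where a joint would pass 70% of its speed; a pose out of reach is approached as far as the arm can. A call with a gripper value outside its range is refused whole. The fingers move at their own pace and stop on an object; the grip force is fixed at half the most. Time passes only in rows, so rows that do not move let the fingers close. It gives the time, the measured TCP pose, the force and the opening at its end, in the units of the state.
- ctrl.get_obs(): the state, without advancing time (a new reading comes with each control period).
- ctrl.camera(name): name is "scene" or "top" or "wrist"; returns the picture (480x640x3 uint8, blue, green, red); there is no depth.
- ctrl.camera_params(name): a dict with "mtx" (3x3 intrinsics, pixels), "k1" (the pictures are not rectified: a ray, as slopes to the right and down, at radius r is drawn at 1 + k1 r^2 times it, then the intrinsics apply), "pose" (4x4, takes a point from camera to world coordinates); the wrist camera has in their place "hand_eye" (4x4, takes a point from camera to tool coordinates, whose origin is the TCP and whose axes are the tool frame's). Camera axes: x right, y down, z forward; pixel columns grow to the right and rows downward; lengths in m; the calibration is good to about 2 mm. A picture is of the moment at which its call begins: read the wrist's pose just before it. camera_params takes no time and is no camera call.
- ctrl.hand_in(): hands the job in, once; it reports no verdict.
Trained networks look in the newest picture that a camera, given by its name, has taken for a name from the list of things; names that differ only in an ending like _2 or _b are one class to them, and where a whole thing is asked for, a point or a joint stands for the part that bears it (a point fixed in the world has none). Each returns a list of dicts, best first, with "conf" (0 to 1); they miss things now and then, are a little off and sometimes report something else, mostly with a low value. They report only what shows in the picture. A call takes as long as a camera call.
- ctrl.boxes_of(camera, thing): "point" ([x, y, z] in m, in the coordinates of the camera as it stood for that picture, good to about 4 mm: the middle of the surface that is visible of it).
- ctrl.trace(camera, thing): "pixels" (480x640 bool, what is visible of it).
- ctrl.landmark_of(camera, thing): "point" ([x, y, z] in m, in the coordinates of the camera as it stood for that picture, good to about 4 mm: a listed point, or the origin of a listed thing).
The state is a dict: "time_s": time; "q": joint angles; "dq": joint speeds; "joint_efforts": joint torques, N m; "eef_pos": TCP position; "eef_rot": TCP orientation; "wrist_force": force on the tool from outside, world axes, zero at the start; "torque": the same for the moment, N m; "opening": opening from 0.0 (shut) to 1.0 (fully open).
Only numpy, scipy, OpenCV 4.12 (cv2) and the standard library are available. Lean on these libraries where they do the work, as an engineer would, in place of code of your own. Each camera call takes 0.05 s, during which the arm holds its last target. There are 200 camera calls.

## Task

Take the blue square by its round black knob, lay it flat on the dark base of the squaring jig and press its outer corner into the jig's corner, until its long leg is flush along the fixed aluminium rail and its short leg has pushed the sprung brass stud fully back, flush against it, square to the rail. Finish while still gripping the knob and pressing the square home against both faces: do not let go. Leave the other things on the bench where they are.

Things in the scene. Friction and masses are not known exactly. Their poses are not given: they have to be found in the camera images.
- jig: Fixed squaring jig: dark steel base 150x190x8 mm (x -125..25, y -155..35), with an aluminium rail and brass stud forming an inside corner. Origin: that corner (stud pushed back), at the base's underside. Rail face: plane x=0, looks to -x; pushed-back stud's face: plane y=0, looks to -y. The square goes at x<0, y<0, on the base's top (z=8 mm). Jig x is within 0.3 rad of world x.
- jig_rail: The fixed aluminium rail of the jig: y -152..-2 mm along its length, x 0..22 mm, 18 mm tall on the base (top 26 mm above the bench). Same origin and axes as jig.
- stud_bar: Brass bar of the hinged stud, 116x16x18 mm, top 27 mm above the bench. Origin: its vertical hinge axis, at (11, 13) mm in the jig's frame, on the base's top. Its x axis is parallel to the bar, which runs from near the hinge towards -x to about 112 mm from the corner; its face towards the square looks to -y, 13 mm from the hinge axis.
- stud (a joint): Hinge of the stud, rad. 0: at rest, sprung, leaning 0.14 rad into the corner (its face is then some 10 mm forward of plane y=0 where the square's short tip will be). 0.14: fully back on its stop, square to the rail. About 4 to 5 N on the middle of the bar holds it back; it springs forward when let go.
- square: Loose blue L-shaped square, 0.15 to 0.3 kg, lying flat: legs 22 mm wide, 16 mm tall, 130 and 95 mm long, with a strut under a round upright black knob 24 mm in diameter, top 46 mm above the underside, bare for its upper 30 mm. Origin: knob axis, underside; centre of mass under the knob. Seated home, its axes are parallel to the jig's and its origin is at (-30, -45, 8) mm in the jig's frame.
- square_heel (a point): The square's outer corner, at (30, 45, 8) mm in the square's frame. From it the long leg's outer face (plane x=30) runs to -y, the short leg's outer face (plane y=45) to -x. The knob is round, so the square can turn a little between lightly closed fingers and settle on both faces by itself.
- square_long_tip (a point): The end of the long leg's outer face, at (30, -85, 8) mm in the square's frame.
- square_short_tip (a point): The end of the short leg's outer face, at (-65, 45, 8) mm in the square's frame.
- mouse: Black computer mouse 89x48x32 mm, a bystander. Origin at its underside.
- flow_cell_case: Flat white case with a green stripe, 55x85x18 mm, a bystander. Origin at its underside.
- amber_bottle: Orange bottle with a red cap, 36 mm in diameter, 75 mm tall, a bystander. Origin at its underside.

How it is judged:
By the outcome, as a careful person would: the job done as asked, in the order asked, and still so for the second after the job is handed in, while the arm keeps its last pose, push and grip.
It also fails if it takes over 48 s, if anything falls off the work surface, if the arm or the gripper's body presses on something with over 40 N, if the wrist force passes 120 N, or if a joint passes its speed limit or range.

## Working session

There is one attempt and no reset: what is moved stays moved. The work goes in short steps, Python scripts to look and compute and a tool call to move; the robot and the scene stay as the last step left them, time stands still between calls to the robot, and variables do not carry over. Pictures are saved under pics/ and viewed, about 8 in all and at most 12, crops included, and the job is handed in when it is done.

Besides the shell and the picture viewer there is one more tool, called after "Request:" as name(argument=value, ...) on one line, values as JSON. carry_out: Moves the arm, as the interface text tells. Its arguments: {"type":"object","properties":{"motion":{"type":"array"}},"required":["motion"]}

```bash
mkdir -p pics; ls
cat > h.py <<'E'
import numpy as np, cv2
from scipy.spatial.transform import Rotation as R
from bench import ctrl
def tool():
    o=ctrl.get_obs(); T=np.eye(4); q=o["eef_rot"]
    T[:3,:3]=R.from_quat(q,scalar_first=True).as_matrix(); T[:3,3]=o["eef_pos"]; return T
def campose(n):
    p=ctrl.camera_params(n)
    return p["pose"] if n!="wrist" else tool()@np.array(p["hand_eye"])
def lm(n,t,P=None,f="landmark_of"):
    P=campose(n) if P is None else P
    return [(np.round((np.array(P)@np.r_[d["point"],1])[:3],4).tolist(),round(d["conf"],2)) for d in getattr(ctrl,f)(n,t)[:2]]
E
python3 - <<'E'
from h import *
o=ctrl.get_obs(); print({k:np.round(v,4) for k,v in o.items()},ctrl.grip_depth)
print(tool().round(3))
for n in("scene","top"):
    cv2.imwrite(f"pics/{n}0.png",ctrl.camera(n))
    for t in["jig","square","square_heel","square_long_tip","square_short_tip","stud_bar","jig_rail"]: print(n,t,lm(n,t))
E
```

```text
pics
{'time_s': np.float64(0.0), 'q': array([ 1.1297,  0.1815,  1.608 ,  0.    ,  1.3538, -0.2063]), 'dq': array([ 0.0003,  0.0019,  0.0001, -0.0017,  0.0008,  0.0015]), 'joint_efforts': array([-0.00000e+00, -4.44869e+01, -3.51340e+01, -3.00000e-04,
        8.80000e-03,  0.00000e+00]), 'eef_pos': array([0.1335, 0.5587, 0.2304]), 'eef_rot': array([ 0.702 ,  0.0822,  0.7024, -0.0834]), 'wrist_force': array([-0.4679, -0.0611,  0.7006]), 'torque': array([-0.0006, -0.0375,  0.0083]), 'opening': np.float64(0.9993)} 0.0187
[[-0.001  0.233  0.973  0.134]
 [-0.002  0.973 -0.233  0.559]
 [-1.    -0.002 -0.     0.23 ]
 [ 0.     0.     0.     1.   ]]
scene jig [([0.5559, -0.0482, -0.0024], 0.65)]
scene square [([0.484, -0.365, 0.0035], 0.56), ([0.4259, -0.3085, 0.0128], 0.38)]
scene square_heel [([0.522, -0.3252, 0.0087], 0.86)]
scene square_long_tip [([0.5004, -0.4547, 0.0044], 0.62)]
scene square_short_tip [([0.4284, -0.312, 0.0078], 0.78)]
scene stud_bar []
scene jig_rail [([0.5519, -0.0506, 0.0017], 0.7), ([0.5628, -0.0344, 0.0088], 0.54)]
top jig [([0.5498, -0.0456, 0.0011], 0.86)]
top square [([0.4803, -0.3635, 0.0004], 0.75), ([0.4956, -0.4519, 0.0097], 0.25)]
top square_heel [([0.523, -0.3234, 0.0078], 0.82)]
top square_long_tip [([0.4961, -0.4494, 0.0098], 0.6)]
top square_short_tip [([0.4226, -0.307, 0.0055], 0.62)]
top stud_bar [([0.5676, -0.0346, 0.0085], 0.95)]
top jig_rail [([0.5528, -0.0409, -0.0038], 0.77)]
```

View pics/top0.png

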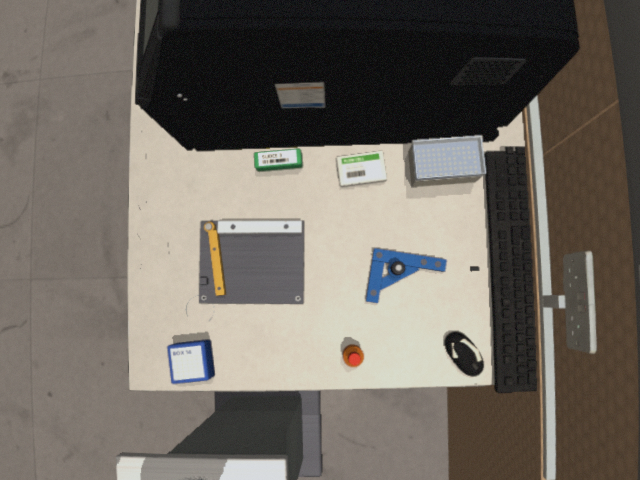

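View pics/scene0.png

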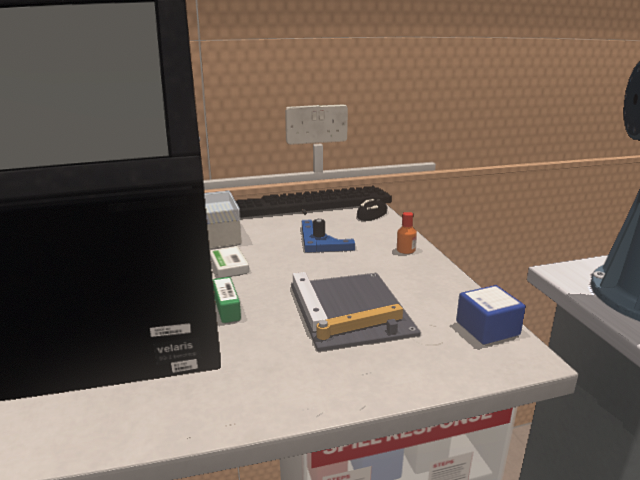

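The top view shows the jig at pixels (200–305, 220–303) with the rail on its upper (+x) side and the stud on the left (+y). The square's heel is at (373, 248) and its knob at (398, 267). The networks agree, giving a square yaw of about -0.18 and a jig yaw near 0. Setting off.

Request:
carry_out(motion=[0,0,0,0,-0.037,0.034,-1,0,0,0,0,-0.037,0.034,-1,0,0,0,0,-0.037,0.034,-1,0,0,0,0,-0.037,0.034,-1,0,0,0,0,-0.037,0.034,-1,0,0,0,0,-0.037,0.034,-1,0,0,0,0,-0.037,0.034,-1,0,0,0,0,-0.037,0.034,-1,0,0,0,0,-0.037,0.034,-1,0,0,0,0,-0.037,0.034,-1])

```text
time_s: 1.8
eef_pos: [0.3782, 0.1234, 0.232]
eef_rot: [0.705, 0.08, 0.7, -0.077]
wrist_force: [0.4, 0.9, 1.2]
opening: 1.003
```

Request:
carry_out(motion=[0,0,0,0,-0.037,0.034,-1,0,0,0,0,-0.037,0.034,-1,0,0,0,0,-0.04,0.025,-1,0,0,0,0,-0.04,0.025,-1,0,0,0,0,-0.04,0.0,-1,0,0,0,0,-0.04,0,-1])

```text
time_s: 2.4
eef_pos: [0.4438, -0.1402, 0.2339]
eef_rot: [0.708, 0.081, 0.697, -0.078]
wrist_force: [0.9, 0.6, -0.1]
opening: 1.0
```

Run:
```python
from h import *
P=campose("wrist"); cv2.imwrite("pics/w1.png",ctrl.camera("wrist"))
for t in["jig","stud_bar","jig_rail","square","square_heel"]: print(t,lm("wrist",t,P))
T=tool();print((T[:3,:3].T@(np.array([.482,-.364,.17])-T[:3,3])).round(3))
```

```text
jig [([0.5571, -0.0449, 0.0004], 0.84), ([0.3355, -0.2828, -0.0031], 0.54)]
stud_bar [([0.5697, -0.0317, 0.0081], 0.87)]
jig_rail [([0.5567, -0.0495, 0.0004], 0.89)]
square [([0.4831, -0.3626, -0.0037], 0.77)]
square_heel [([0.5173, -0.3274, 0.0075], 0.92)]
[ 0.064 -0.213  0.086]
```

View pics/w1.png

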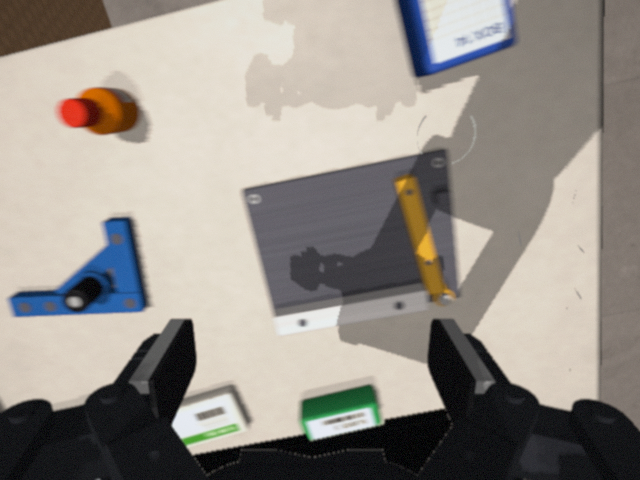

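The wrist view shows the jig at (245–460, 150–335), the rail at its lower edge, the stud at (400–450, 178–300) and the knob top at (75, 300). I'll get the jig's yaw and corner from the masks.

```bash
cat >> h.py <<'E'
def ground(n,px,z,P):
    p=ctrl.camera_params(n); K=np.array(p["mtx"]); d=(np.array(px,float)-K[:2,2])/np.diag(K)[:2]
    u=d.copy()
    for _ in range(20): u=d/(1+p["k1"]*(u**2).sum(1,keepdims=True))
    r=np.c_[u,np.ones(len(u))]@np.array(P)[:3,:3].T; c=np.array(P)[:3,3]
    return c+r*((z-c[2])/r[:,2:])
def rect(n,t,z,P):
    m=ctrl.trace(n,t)[0]["pixels"].astype(np.uint8)
    c=max(cv2.findContours(m,0,1)[0],key=cv2.contourArea)[:,0]
    return cv2.boxPoints(cv2.minAreaRect((ground(n,c,z,P)[:,:2]*1000).astype(np.float32)))
E
python3 - <<'E'
from h import *
P=campose("wrist")
for n in("wrist","top"):
    Q=P if n=="wrist" else campose("top")
    if n=="top": ctrl.camera("top")
    for t,z in(("jig",.008),("jig_rail",.026),("stud_bar",.027)):
        try: b=rect(n,t,z,Q); e=np.diff(b,axis=0); print(n,t,b.round(0).tolist(),np.arctan2(e[:,1],e[:,0]).round(3),np.hypot(*e.T).round(0))
        except Exception as x: print(n,t,x)
E
```

```text
wrist jig [[425.0, -197.0], [585.0, -201.0], [590.0, -11.0], [431.0, -7.0]] [-0.029  1.542  3.113] [159. 190. 159.]
wrist jig_rail [[543.0, -196.0], [573.0, -197.0], [577.0, -48.0], [547.0, -47.0]] [-0.028  1.543  3.114] [ 30. 149.  30.]
wrist stud_bar [[440.0, -44.0], [443.0, -66.0], [576.0, -45.0], [573.0, -23.0]] [-1.411  0.16   1.731] [ 23. 135.  23.]
top jig [[426.0, -200.0], [576.0, -205.0], [582.0, -13.0], [432.0, -8.0]] [-0.033  1.538  3.109] [150. 192. 150.]
top jig_rail [[549.0, -200.0], [575.0, -200.0], [577.0, -49.0], [551.0, -48.0]] [-0.015  1.556  3.127] [ 26. 152.  26.]
top stud_bar [[507.0, -38.0], [512.0, -59.0], [576.0, -46.0], [572.0, -25.0]] [-1.369  0.202  1.773] [21. 66. 21.]
```

Request:
carry_out(motion=[0,0,0,0.005,-0.045,0.018,-1,0,0,0,0.01,-0.045,0.018,-1,0,0,0,0.01,-0.045,0.018,-1,0,0,0,0.01,-0.042,0.018,-1,0,0,0,0.01,-0.025,0.01,-1,0,0,0,0,0,0,-1])

```text
time_s: 3.65
eef_pos: [0.4844, -0.3577, 0.1884]
eef_rot: [0.71, 0.076, 0.696, -0.075]
wrist_force: [0.3, 0.7, 0.2]
opening: 0.998
```

Run:
```python
from h import *
P=campose("wrist"); cv2.imwrite("pics/w2.png",ctrl.camera("wrist"))
for t in["square","square_heel","square_long_tip","square_short_tip"]: print(t,lm("wrist",t,P),lm("wrist",t,P,"boxes_of"))
print(tool().round(4))
```

```text
square [([0.4808, -0.3616, -0.0014], 0.94)] [([0.4826, -0.353, 0.0133], 0.8)]
square_heel [([0.5205, -0.3298, 0.0061], 0.63)] [([0.4828, -0.3566, 0.0131], 0.81)]
square_long_tip [] [([0.4851, -0.3546, 0.0164], 0.59)]
square_short_tip [([0.4293, -0.2997, 0.0123], 0.98)] [([0.4849, -0.3495, 0.0174], 0.75)]
[[ 0.0216  0.2088  0.9777  0.4854]
 [-0.0014  0.978  -0.2088 -0.3543]
 [-0.9998  0.0032  0.0214  0.1911]
 [ 0.      0.      0.      1.    ]]
```

View pics/w2.png

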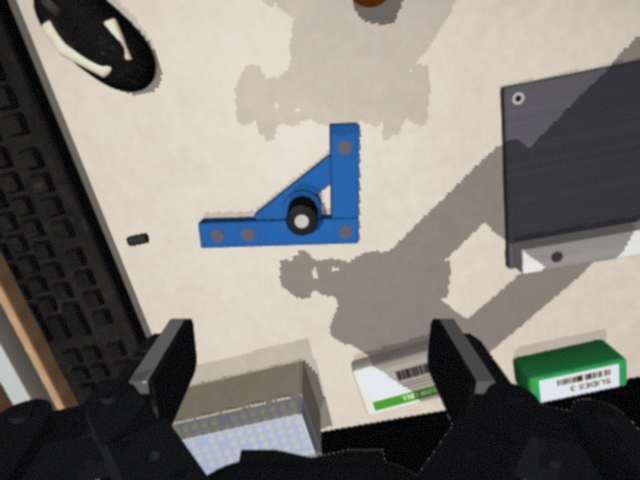

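The wrist view shows the square aligned with the tool (short-leg edge vertical at column 358), with the knob cap at (302, 218). Next, the knob position.

Run:
```python
from h import *
P=campose("wrist");im=ctrl.camera("wrist"); P2=campose("wrist")
g=cv2.cvtColor(im,cv2.COLOR_BGR2GRAY)[195:245,275:330]
m=(cv2.cvtColor(im,cv2.COLOR_BGR2HSV)[190:250,270:335,2]<55).astype(np.uint8)
c=max(cv2.findContours(m,0,1)[0],key=cv2.contourArea)[:,0]+[270,190]
print(cv2.boundingRect(c),cv2.minEnclosingCircle(c))
k=ground("wrist",[[302,219]],.046,P)[0];print(k, ground("wrist",[[302,222]],.046,P2)[0])
for _ in range(3):
    T=tool();print(T[:3,3].round(4),T[:3,0].round(4),(T[:3,:3].T@(np.r_[k[:2],.018]-T[:3,3])).round(4))
    ctrl.camera("wrist")
b=rect("wrist","square",.016,campose("wrist"));e=np.diff(b,axis=0);print(b.round(),np.arctan2(e[:,1],e[:,0]).round(3))
```

```text
(282, 195, 31, 38) ((297.5, 213.4729766845703), 18.53387451171875)
[ 0.4853769  -0.36101574  0.046     ] [ 0.48754239 -0.36164107  0.046     ]
[ 0.4853 -0.3544  0.191 ] [ 0.0216 -0.0013 -0.9998] [ 0.173  -0.007  -0.0023]
[ 0.4853 -0.3546  0.1909] [ 0.0214 -0.0012 -0.9998] [ 0.1729 -0.0069 -0.0022]
[ 0.4852 -0.3547  0.1908] [ 0.0213 -0.0011 -0.9998] [ 0.1728 -0.0067 -0.0022]
[[ 403. -435.]
 [ 497. -453.]
 [ 522. -327.]
 [ 428. -308.]] [-0.193  1.378  2.948]
```

Request:
carry_out(motion=[0,1.2,0,0.02,-0.0075,0,-1,0,0,0,0.035,0,0,-1,0,0,0,0.035,0,0,-1,0,0,0,0.03,0,0,-1,0,0,0,0,0,0,-1])

```text
time_s: 4.85
eef_pos: [0.4856, -0.364, 0.0697]
eef_rot: [0.705, 0.074, 0.702, -0.075]
wrist_force: [-0.3, 1.3, -0.8]
opening: 1.0
```

Run:
```python
from h import *
T=tool();print(T.round(4)); print((T[:3,:3].T@(np.array([.485,-.362,.019])-T[:3,3])).round(4)); cv2.imwrite("pics/w3.png",ctrl.camera("wrist"))
```

```text
[[ 4.000e-03  2.097e-01  9.777e-01  4.856e-01]
 [-9.000e-04  9.778e-01 -2.097e-01 -3.640e-01]
 [-1.000e+00 -0.000e+00  4.100e-03  6.970e-02]
 [ 0.000e+00  0.000e+00  0.000e+00  1.000e+00]]
[ 0.0507  0.0018 -0.0012]
```

View pics/w3.png

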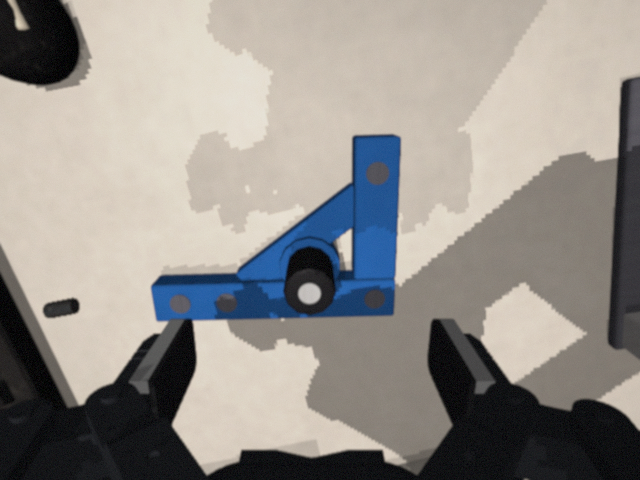

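Knob cap at (310, 292), centred between the fingers (194 and 430).

Run:
```python
from h import *
P=campose("wrist");T=tool()
k=ground("wrist",[[310,292]],.046,P)[0]; print(k,(T[:3,:3].T@(np.r_[k[:2],.018]-T[:3,3])).round(4))
e=ground("wrist",[[400,137],[394,314],[153,320]],.016,P);print(e)
d=e[0]-e[1];f=e[1]-e[2];print(np.arctan2(-d[1],-d[0]),np.arctan2(-f[0],f[1]))
```

```text
[ 0.48670818 -0.36599756  0.046     ] [ 0.0541 -0.0007 -0.0002]
[[ 0.43067493 -0.31047786  0.016     ]
 [ 0.52368307 -0.32699847  0.016     ]
 [ 0.49959804 -0.45763802  0.016     ]]
-0.17579196487208779 -0.18231530274843644
```

Request:
carry_out(motion=[0,0.2,0,0.025,0,0,-1,0,0,0,0.02,0,0,-1,0,0,0,0.004,0,0,-1,0,0,0,0,0,0,1,0,0,0,0,0,0,1,0,0,0,0,0,0,1,0,0,0,0,0,0,1,0,0,0,0,0,0,1,0,0,0,0,0,0,1,0,0,0,0,0,0,1])

```text
time_s: 5.9
eef_pos: [0.4937, -0.3722, 0.0364]
eef_rot: [0.709, 0.069, 0.697, -0.08]
wrist_force: [0.6, -1.0, -0.3]
opening: 0.235
```

Run:
```python
from h import *
for _ in range(2):
    T=tool();o=ctrl.get_obs();print(T.round(4)[:3],o["opening"],o["wrist_force"].round(1),o["dq"].round(3)); im=ctrl.camera("wrist")
cv2.imwrite("pics/w4.png",im)
```

```text
[[ 0.0161  0.2094  0.9777  0.4937]
 [-0.017   0.9777 -0.2091 -0.3722]
 [-0.9997 -0.0133  0.0193  0.0364]] 0.23515038901368998 [ 0.6 -1.  -0.3] [ 0.    -0.002  0.002  0.001 -0.001  0.   ]
[[ 0.016   0.2094  0.9777  0.4937]
 [-0.017   0.9777 -0.2092 -0.3722]
 [-0.9997 -0.0133  0.0192  0.0364]] 0.23042347436357202 [ 0.1  0.2 -2.1] [-0.     0.001 -0.002 -0.     0.002 -0.002]
```

View pics/w4.png

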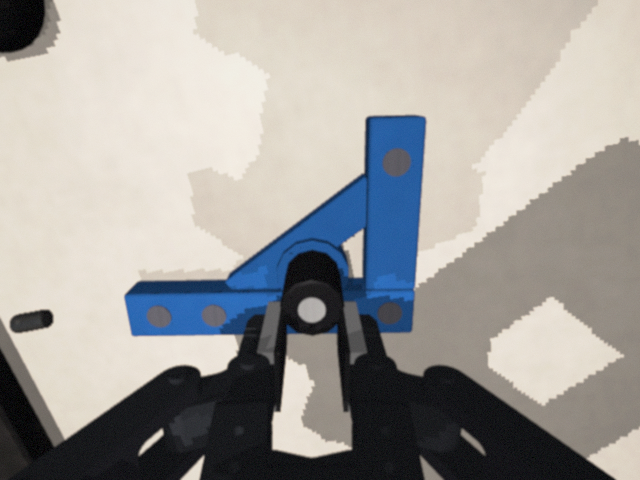

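The fingers are round the knob, but the TCP ended high (0.036) and slightly tilted. I need to know whether the square was lifted.

Run:
```python
from h import *
P=campose("wrist"); print(ctrl.camera_params("wrist")["mtx"][0],np.array(ctrl.camera_params("wrist")["hand_eye"]).round(3).tolist())
for z in(.016,.022,.028,.034):
    e=ground("wrist",[[425,118],[412,332],[127,335]],z,P);print(z,e[1,:2].round(4),np.hypot(*(e[1]-e[0])[:2]),np.hypot(*(e[1]-e[2])[:2]))
im=ctrl.camera("scene"); cv2.imwrite("pics/s2.png",cv2.resize(im[190:290,260:460],None,fx=4,fy=4,interpolation=cv2.INTER_CUBIC))
```

```text
[406.51505699   0.         311.59122182] [[-0.0, -0.317, 0.948, -0.143], [1.0, -0.0, 0.0, -0.0], [0.0, 0.948, 0.317, -0.081], [0.0, 0.0, 0.0, 1.0]]
0.016 [ 0.5204 -0.3313] 0.0936217179385413 0.13116470913780404
0.022 [ 0.5164 -0.3321] 0.09014174751781631 0.12628924521668491
0.028 [ 0.5124 -0.3329] 0.08666177709709136 0.12141378129556574
0.034 [ 0.5084 -0.3337] 0.08318180667636639 0.1165383173744466
```

View pics/s2.png

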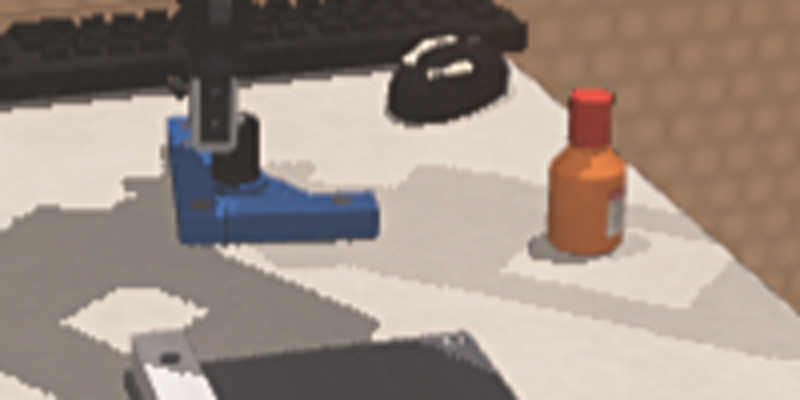

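The square is still flat on the bench. The fingers closed too high and about 9 mm towards +x, pinching the edge of the knob. I'll open, back up and regrasp in smaller steps.

Request:
carry_out(motion=[0,0,0,0,0,0,-1,0,0,0,0,0,0,-1,0,0,0,0,0,0,-1,0,0,0,0,0,0,-1,0,0,0,-0.015,0,0,-1,0,1,1,-0.015,0,0,-1,0,0,0,0,0,0,-1])

```text
time_s: 6.75
eef_pos: [0.4938, -0.3723, 0.0696]
eef_rot: [0.704, 0.076, 0.702, -0.073]
wrist_force: [0.2, -1.2, -0.0]
opening: 0.999
```

Run:
```python
from h import *
im=ctrl.camera("wrist");T=tool();P=campose("wrist");print(T.round(4)[:3],ctrl.get_obs()["opening"])
cv2.imwrite("pics/w5.png",im)
for t in["square","square_heel","square_short_tip"]: print(t,lm("wrist",t,P))
```

```text
[[ 0.0026  0.2091  0.9779  0.4933]
 [ 0.0037  0.9779 -0.2091 -0.3717]
 [-1.      0.0041  0.0018  0.0685]] 1.002891153933093
square [([0.4838, -0.3668, 0.0012], 0.73)]
square_heel [([0.5207, -0.3332, 0.0072], 0.95)]
square_short_tip [([0.4302, -0.3087, 0.0096], 0.92)]
```

View pics/w5.png

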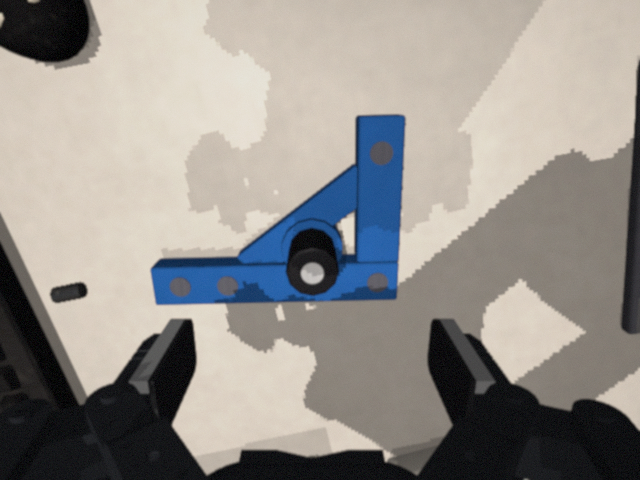

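The knob cap is now at (313, 272), about 20 rows above where it was, so the tool sits too far in +x. Computing the offset.

Run:
```python
from h import *
P=campose("wrist");T=tool()
k=ground("wrist",[[313,272]],.046,P)[0]; print(T[:3,3],k,(T[:3,:3].T@(np.r_[k[:2],.021]-T[:3,3])).round(4))
e=ground("wrist",[[405,117],[397,297],[153,303]],.016,P);print(e[1])
d=e[0]-e[1];f=e[1]-e[2];a=np.arctan2(-f[0],f[1]);print(np.arctan2(-d[1],-d[0]),a)
print(e[1,:2]-R.from_euler('z',a).as_matrix()[:2,:2]@[.03,.045])
```

```text
[ 0.4919837  -0.37015577  0.06602662] [ 0.47990647 -0.36684176  0.046     ] [ 0.0451  0.0004 -0.0124]
[ 0.51551994 -0.32904813  0.016     ]
-0.1845226520692486 -0.1870184391638753
[ 0.4776762  -0.36768556]
```

Request:
carry_out(motion=[0,0,0,0,0,-0.0125,-1,0,0,0,0.02,0,0,-1,0,0,0,0.015,0,0,-1,0,0,0,0,0,0,-1])

```text
time_s: 7.35
eef_pos: [0.4784, -0.3658, 0.028]
eef_rot: [0.702, 0.077, 0.704, -0.071]
wrist_force: [-0.2, -0.8, -0.3]
opening: 1.0
```

Run:
```python
from h import *
for _ in range(4):
    T=tool();print(T[:3,3].round(4),T[:3,0].round(4),ctrl.get_obs()["wrist_force"].round(1));im=ctrl.camera("wrist")
m=(cv2.cvtColor(im,cv2.COLOR_BGR2HSV)[...,2]<60).astype(np.uint8)[270:400,260:360]
cv2.imwrite("pics/w6.png",im[200:440,160:480])
print((T[:3,:3].T@(np.array([.479,-.367,.021])-T[:3,3])).round(4))
```

```text
[ 0.4784 -0.3658  0.028 ] [-0.0017  0.0082 -1.    ] [-0.2 -0.8 -0.3]
[ 0.4788 -0.3661  0.0288] [-0.0011  0.0076 -1.    ] [-0.   0.2 -0.2]
[ 0.4794 -0.3668  0.0299] [ 1.0e-04  6.2e-03 -1.0e+00] [-0.1 -0.8  0.6]
[ 0.4799 -0.3673  0.0306] [ 0.0011  0.005  -1.    ] [-0.1 -0.1 -0. ]
[ 0.0096  0.0001 -0.0009]
```

View pics/w6.png

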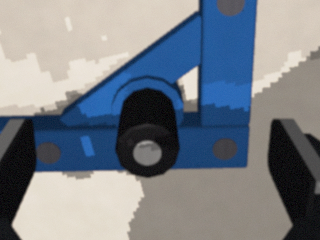

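Run:
```python
from h import *
for _ in range(4):
    T=tool();print(T[:3,3].round(4),T[:3,0].round(4),ctrl.get_obs()["dq"].round(3));im=ctrl.camera("wrist")
```

```text
[ 0.4802 -0.3677  0.0311] [ 0.0019  0.0042 -1.    ] [ 0.    -0.011 -0.004  0.002 -0.003  0.002]
[ 0.4804 -0.3678  0.0314] [ 0.0022  0.0038 -1.    ] [-0.002 -0.007  0.    -0.001 -0.001 -0.002]
[ 0.4804 -0.3679  0.0315] [ 0.0023  0.0036 -1.    ] [-0.    -0.002  0.001 -0.     0.001  0.001]
[ 0.4804 -0.3679  0.0315] [ 0.0023  0.0036 -1.    ] [-0.001 -0.001  0.004  0.001 -0.002  0.001]
```

Request:
carry_out(motion=[0,0,0,0,0,0,-1])

```text
time_s: 7.85
eef_pos: [0.4804, -0.368, 0.0318]
eef_rot: [0.704, 0.075, 0.702, -0.073]
wrist_force: [-0.2, 0.7, 0.4]
opening: 1.003
```

Request:
carry_out(motion=[0,0,0,0,0,0,-1])

```text
time_s: 7.95
eef_pos: [0.4806, -0.3682, 0.0322]
eef_rot: [0.704, 0.075, 0.702, -0.073]
wrist_force: [0.6, -0.2, 0.3]
opening: 1.001
```

Request:
carry_out(motion=[0,0,0,0.008,0,-0.001,-1,0,0,0,0.002,0.001,0,0.3])

```text
time_s: 8.15
eef_pos: [0.4801, -0.3673, 0.0221]
eef_rot: [0.704, 0.075, 0.702, -0.073]
wrist_force: [0.3, 0.8, -0.3]
opening: 0.857
```

Run:
```python
from h import *
for _ in range(8):
    T=tool();o=ctrl.get_obs();print(T[:3,3].round(4),T[:3,0].round(4),o["opening"].round(3),o["wrist_force"].round(1));im=ctrl.camera("wrist")
```

```text
Traceback (most recent call last):
AttributeError: 'float' object has no attribute 'round'
```

Run:
```python
from h import *
for _ in range(8):
    T=tool();o=ctrl.get_obs();print(T[:3,3].round(4),T[:3,0].round(4),round(o["opening"],3),o["wrist_force"].round(1));im=ctrl.camera("wrist")
cv2.imwrite("pics/w7.png",im[180:440,160:480])
```

```text
[ 0.4801 -0.3673  0.0221] [ 0.0039  0.0018 -1.    ] 0.857 [ 0.3  0.8 -0.3]
[ 0.4803 -0.3672  0.0222] [ 0.004   0.0018 -1.    ] 0.776 [ 0.3  0.3 -0. ]
[ 0.4804 -0.3674  0.0225] [ 0.0041  0.0017 -1.    ] 0.689 [-0.3  0.7 -0.5]
[ 0.4806 -0.3675  0.0228] [ 0.0044  0.0013 -1.    ] 0.607 [-0.1  0.4  0.4]
[ 0.4807 -0.3677  0.023 ] [ 0.0047  0.001  -1.    ] 0.515 [-0.2  0.   0.6]
[ 0.4808 -0.3678  0.0232] [ 4.9e-03  8.0e-04 -1.0e+00] 0.422 [-0.5  0.3  0.6]
[ 0.4808 -0.3679  0.0233] [ 5.e-03  6.e-04 -1.e+00] 0.354 [ 0.   0.3 -0.3]
[ 0.4809 -0.3679  0.0234] [ 5.1e-03  5.0e-04 -1.0e+00] 0.353 [ 1.2 -0.   0.2]
```

View pics/w7.png

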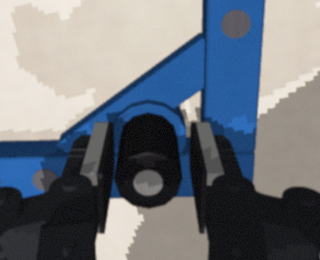

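The knob now sits centred between the pads. Closing.

Request:
carry_out(motion=[0,0.2,0,0.0025,0,-0.001,1,0,0,0,0.0003,0,0,1])

```text
time_s: 8.75
eef_pos: [0.4809, -0.3685, 0.0231]
eef_rot: [0.704, 0.074, 0.702, -0.074]
wrist_force: [0.0, -0.4, -2.7]
opening: 0.261
```

Run:
```python
from h import *
for _ in range(6):
    T=tool();o=ctrl.get_obs();print(T[:3,3].round(4),T[:3,0].round(4),round(o["opening"],3),o["wrist_force"].round(1));im=ctrl.camera("wrist")
```

```text
[ 0.4809 -0.3685  0.0231] [ 3.3e-03 -2.0e-04 -1.0e+00] 0.261 [ 0.  -0.4 -2.7]
[ 0.481  -0.3686  0.023 ] [ 3.4e-03 -4.0e-04 -1.0e+00] 0.259 [-1.1  1.7  4.5]
[ 0.481  -0.3686  0.023 ] [ 3.4e-03 -3.0e-04 -1.0e+00] 0.26 [-0.2  1.8  4.3]
[ 0.481  -0.3686  0.023 ] [ 3.4e-03 -3.0e-04 -1.0e+00] 0.257 [0.5 1.5 4.8]
[ 0.481  -0.3686  0.023 ] [ 3.4e-03 -3.0e-04 -1.0e+00] 0.258 [-1.7  1.4  5.3]
[ 0.481  -0.3686  0.023 ] [ 3.5e-03 -3.0e-04 -1.0e+00] 0.259 [-1.5  1.8  5.1]
```

Request:
carry_out(motion=[0,0,0,-0.02,0,0,1,0,0,0,-0.02,0,0,1,0,0,0,-0.01,0.03,-0.003,1,0,0,0,0,0.03,-0.003,1,0,0,0,0,0.03,-0.003,1,0,0,0,0,0.03,-0.003,1,0,0,0,0,0.03,-0.003,1,0,0,0,0,0.03,-0.003,1])

```text
time_s: 9.85
eef_pos: [0.4968, -0.1845, 0.0684]
eef_rot: [0.701, 0.078, 0.704, -0.075]
wrist_force: [0.8, 0.4, -3.0]
opening: 0.262
```

```bash
cat > st.py <<'E'
from h import *
import sys
for _ in range(int(sys.argv[1])): ctrl.camera("wrist")
T=tool();o=ctrl.get_obs();print(T.round(4)[:3],o["opening"],o["wrist_force"].round(1),"yaw",np.arctan2(-T[0,1],T[1,1]).round(4),o["time_s"])
if len(sys.argv)>2: print((T[:3,:3].T@(np.array(eval(sys.argv[2]))-T[:3,3])).round(4))
E
python3 st.py 5 .511,-.114,.06
```

```text
[[-0.003   0.2148  0.9767  0.4973]
 [ 0.004   0.9766 -0.2148 -0.1861]
 [-1.      0.0033 -0.0038  0.0689]] 0.257933944551759 [ 0.5  0.2 -2.4] yaw -0.2165 10.1
[ 0.0091  0.0733 -0.0021]
```

Request:
carry_out(motion=[0,0,0,0.0,0.03,0,1,0,0,0,0.0,0.03,0,1,0,0,0,0,0.012,-0.002,1,-4.5,0,0,0,0,0,1,-4.5,0,0,0,0,0,1])

```text
time_s: 10.6
eef_pos: [0.5116, -0.1195, 0.0685]
eef_rot: [0.706, 0.023, 0.708, -0.021]
wrist_force: [0.4, 0.1, -3.1]
opening: 0.26
```

```bash
python3 st.py 5 .511,-.114,.05
python3 - <<'E'
from h import *
P=campose("wrist");im=ctrl.camera("wrist");cv2.imwrite("pics/w8.png",im)
for t in["jig","jig_rail","stud_bar","square","square_heel"]: print(t,lm("wrist",t,P))
E
```

```text
[[-0.0023  0.0681  0.9977  0.5115]
 [ 0.0019  0.9977 -0.0681 -0.1196]
 [-1.      0.0018 -0.0024  0.0685]] 0.25584886552629305 [ 0.5  0.1 -2.7] yaw -0.0682 10.85
[ 0.0185  0.0055 -0.0008]
jig [([0.5672, -0.0319, 0.0068], 0.73), ([0.5547, -0.0435, 0.0021], 0.6)]
jig_rail [([0.5588, -0.0488, -0.0006], 0.56)]
stud_bar [([0.5699, -0.034, 0.0051], 0.55)]
square [([0.5146, -0.1177, 0.0445], 0.7)]
square_heel [([0.5474, -0.0788, 0.0509], 0.64)]
```

View pics/w8.png

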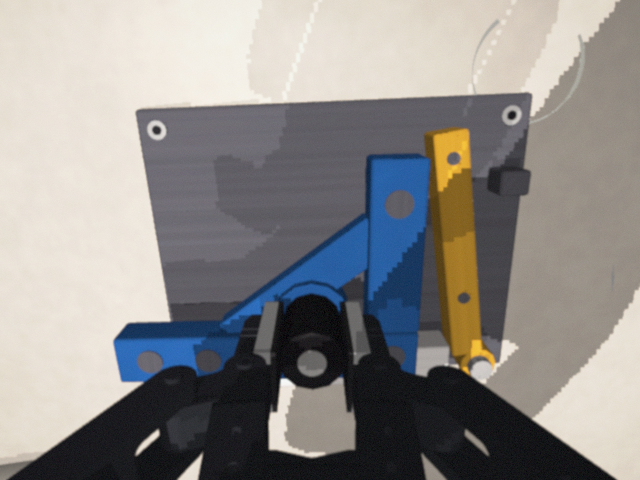

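The square (short-leg edge at columns 417–428) is held above the base, clear of the stud (columns 425–490), with the jig's near edge running from (137, 110) to (530, 95). Comparing the yaws.

Run:
```python
from h import *
P=campose("wrist")
e=ground("wrist",[[137,110],[530,95]],.008,P);d=e[1]-e[0];print("jig",e[:,:2].round(4).tolist(),np.arctan2(-d[0],d[1]))
e=ground("wrist",[[428,158],[417,372],[122,381]],.0615,P);d=e[0]-e[1];f=e[1]-e[2];print("sq",e[:,:2].round(4).tolist(),np.arctan2(-d[1],-d[0]),np.arctan2(-f[0],f[1]),np.hypot(*d[:2]),np.hypot(*f[:2]))
e=ground("wrist",[[314,361]],.0685+.023,P);print(e)
```

```text
jig [[0.4273, -0.1965], [0.4329, -0.0106]] -0.030011145415202462
sq [[0.4517, -0.0726], [0.5436, -0.0752], [0.5395, -0.204]] -0.028033132596286547 -0.03170087363639479 0.09198664789704228 0.12893596413399852
[[ 0.51418621 -0.11841164  0.0915    ]]
```

Yaws match (-0.03 each), with about 13 mm to the rail and 28 mm to the stopped stud. Lowering.

Request:
carry_out(motion=[0,-0.3,0,0.015,0,0,1,0,0,0,0.012,0,0,1,0,0,0,0.004,0,0,1])

```text
time_s: 11.45
eef_pos: [0.5126, -0.1194, 0.0376]
eef_rot: [0.709, 0.024, 0.705, -0.023]
wrist_force: [0.0, 1.0, -2.5]
opening: 0.258
```

```bash
python3 st.py 5
```

```text
[[ 7.600e-03  6.620e-02  9.978e-01  5.137e-01]
 [-6.000e-04  9.978e-01 -6.620e-02 -1.198e-01]
 [-1.000e+00 -1.000e-04  7.600e-03  3.920e-02]] 0.2594082664900242 [ 0.4 -0.3 -3.4] yaw -0.0663 11.7
```

Request:
carry_out(motion=[0,0.2,0,0.007,0,-0.001,1,0,0,0,0.0025,0,0,1])

```text
time_s: 11.9
eef_pos: [0.5135, -0.1202, 0.0309]
eef_rot: [0.709, 0.023, 0.705, -0.024]
wrist_force: [-11.5, 3.7, 18.7]
opening: 0.262
```

```bash
python3 st.py 4
```

```text
[[ 0.0062  0.066   0.9978  0.5138]
 [-0.0015  0.9978 -0.066  -0.1203]
 [-1.     -0.0011  0.0063  0.031 ]] 0.25595385139262855 [-2.7  0.7  2.4] yaw -0.0661 12.1
```

Request:
carry_out(motion=[0,0,0,0.0003,0,0.004,1,0,0,0,0.0003,0,0.004,1,0,0,0,0.0003,0,0.002,1])

```text
time_s: 12.4
eef_pos: [0.5204, -0.1209, 0.0309]
eef_rot: [0.706, 0.022, 0.708, -0.023]
wrist_force: [-18.4, 0.4, 18.9]
opening: 0.261
```

```bash
python3 st.py 2
```

```text
[[-0.0026  0.0643  0.9979  0.5204]
 [-0.001   0.9979 -0.0643 -0.1209]
 [-1.     -0.0012 -0.0026  0.031 ]] 0.25693325434860537 [-15.   -0.2  15.2] yaw -0.0643 12.5
```

Request:
carry_out(motion=[0,-0.3,0,-0.0007,0,0.001,1,0,0,0,0,0,0.002,1,0,0,0,0,0,0.002,1])

```text
time_s: 12.8
eef_pos: [0.5205, -0.121, 0.0311]
eef_rot: [0.704, 0.022, 0.71, -0.022]
wrist_force: [-14.6, -0.0, 14.0]
opening: 0.259
```

```bash
python3 st.py 2
```

```text
[[-9.100e-03  6.200e-02  9.980e-01  5.206e-01]
 [-3.000e-04  9.981e-01 -6.200e-02 -1.210e-01]
 [-1.000e+00 -8.000e-04 -9.000e-03  3.120e-02]] 0.2615464328511379 [-13.8  -0.7  12.8] yaw -0.062 12.9
```

Contact at x≈0.5205 is consistent with the rail, within calibration. Now sliding along the rail into the stud.

Request:
carry_out(motion=[0,-0.3,0,-0.0006,0.004,0.0005,1,0,-0.2,0,-0.0002,0.005,0.0005,1,0,0,0,0,0.005,0.0005,1,0,0,0,0,0.004,0.0005,1])

```text
time_s: 13.3
eef_pos: [0.521, -0.1079, 0.0316]
eef_rot: [0.704, 0.018, 0.709, -0.025]
wrist_force: [-10.0, -10.6, 5.2]
opening: 0.259
```

```bash
python3 st.py 2
```

```text
[[-0.007   0.0601  0.9982  0.521 ]
 [-0.0084  0.9982 -0.0602 -0.1075]
 [-0.9999 -0.0088 -0.0064  0.0316]] 0.25372690504436357 [-8.9 -7.7  3.8] yaw -0.0602 13.4
```

Request:
carry_out(motion=[0,0,0,0.0002,0.005,0.001,1,0,0,0,0.0002,0.005,0.001,1,0,0,0,0.0002,0.004,0.001,1,0,0,0,0.0002,0.003,0.001,1])

```text
time_s: 13.8
eef_pos: [0.5213, -0.1035, 0.0325]
eef_rot: [0.7, 0.009, 0.713, -0.03]
wrist_force: [-12.0, -11.5, 5.6]
opening: 0.256
```

```bash
python3 st.py 2
```

```text
[[-0.0194  0.0555  0.9983  0.5213]
 [-0.0292  0.998  -0.056  -0.1035]
 [-0.9994 -0.0302 -0.0177  0.0325]] 0.2601881488656296 [-12.8 -13.8   7.8] yaw -0.0555 13.9
```

The tool is leaning (its tip is held back by the contact). I'll right it while pushing.

Request:
carry_out(motion=[0,-0.8,1.2,0,0.002,0.0005,1,0,-0.8,1.2,0,0.003,0.0005,1,0,-0.6,1,0,0.003,0.001,1])

```text
time_s: 14.2
eef_pos: [0.5216, -0.0994, 0.0315]
eef_rot: [0.713, 0.027, 0.701, -0.011]
wrist_force: [-12.6, -13.0, 5.1]
opening: 0.258
```

```bash
python3 st.py 2
```

```text
[[ 0.0177  0.0539  0.9984  0.5215]
 [ 0.023   0.9983 -0.0543 -0.0995]
 [-0.9996  0.024   0.0164  0.0315]] 0.2545146792024078 [-7.9 -7.7  0.9] yaw -0.054 14.3
```

Request:
carry_out(motion=[0,0.3,-0.4,0,0.004,0.001,1,0,0,0,0,0.004,0.001,1,0,0,0,0,0.004,0.001,1])

```text
time_s: 14.6
eef_pos: [0.5216, -0.0941, 0.0311]
eef_rot: [0.708, 0.02, 0.706, -0.016]
wrist_force: [-11.7, -13.8, 5.8]
opening: 0.261
```

```bash
python3 st.py 2
```

```text
[[ 0.0034  0.052   0.9986  0.5216]
 [ 0.006   0.9986 -0.0521 -0.0938]
 [-1.      0.0062  0.0031  0.0311]] 0.2557664866225887 [-11.  -10.3   4.7] yaw -0.0521 14.7
```

Request:
carry_out(motion=[0,-0.2,0.4,0,0.004,0.001,1,0,-0.3,0.4,0,0.004,0.001,1,0,-0.3,0.4,0,0.004,0.0015,1])

```text
time_s: 15.0
eef_pos: [0.5218, -0.0911, 0.0311]
eef_rot: [0.71, 0.021, 0.704, -0.013]
wrist_force: [-17.0, -21.5, 5.3]
opening: 0.26
```

```bash
python3 st.py 2
```

```text
[[ 0.009   0.0486  0.9988  0.5217]
 [ 0.0114  0.9987 -0.0487 -0.0911]
 [-0.9999  0.0119  0.0084  0.0311]] 0.2565367173820824 [-13.2 -18.1   4.8] yaw -0.0486 15.1
```

Request:
carry_out(motion=[0,0,0,0,0.004,0.002,1,0,0,0,0,0.004,0.002,1,0,-0.3,0.4,0,0.003,0.002,1])

```text
time_s: 15.4
eef_pos: [0.5216, -0.0913, 0.0311]
eef_rot: [0.706, 0.017, 0.707, -0.016]
wrist_force: [-13.9, -11.5, 8.0]
opening: 0.261
```

```bash
python3 st.py 2
python3 - <<'E'
from h import *
P=campose("wrist");w=ctrl.camera("wrist");s=ctrl.camera("scene");t=ctrl.camera("top")
T=ctrl.camera_params
a=cv2.resize(w[100:420,200:520],(560,560),interpolation=3)
cv2.imwrite("pics/full_w9.png",w)
cv2.imwrite("pics/m9.png",np.hstack([a,np.vstack([cv2.resize(t[210:310,190:290],(240,240),interpolation=3),cv2.resize(s[260:360,285:425],(240,320),interpolation=3)])]))
for n in("jig","square","stud_bar","jig_rail"):
    for th in("wrist",):
        b=rect(th,n,{"jig":.008,"square":.024,"stud_bar":.027,"jig_rail":.026}[n],P);e=np.diff(b,axis=0);print(n,b.round().tolist(),np.arctan2(e[:,1],e[:,0]).round(3))
E
```

```text
[[-0.0011  0.0468  0.9989  0.5216]
 [ 0.0023  0.9989 -0.0468 -0.0912]
 [-1.      0.0023 -0.0012  0.0311]] 0.2589339100798336 [-14.5 -13.8   8.6] yaw -0.0468 15.5
jig [[426.0, -208.0], [588.0, -213.0], [594.0, -12.0], [432.0, -7.0]] [-0.028  1.543  3.114]
square [[455.0, -174.0], [557.0, -177.0], [561.0, -48.0], [459.0, -45.0]] [-0.033  1.538  3.109]
stud_bar [[443.0, -49.0], [552.0, -50.0], [552.0, -30.0], [444.0, -29.0]] [-0.006  1.565  3.136]
jig_rail [[552.0, -111.0], [575.0, -113.0], [577.0, -75.0], [554.0, -74.0]] [-0.049  1.522  3.093]
```

View pics/m9.png

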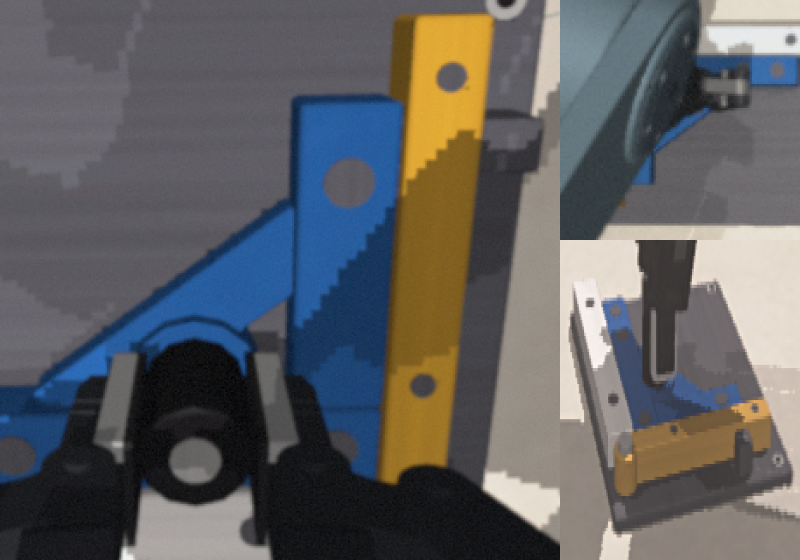

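The crop shows the brass bar back against its stop block at (485, 140), with the short leg flush along it; the inset shows the long leg against the rail. Now the angles.

Run:
```python
from h import *
P=campose("wrist")
def yaw(p,z):
    e=ground("wrist",p,z,P);d=e[0]-e[1];return e[:,:2].round(4).tolist(),np.arctan2(-d[1],-d[0]).round(4)
w=cv2.imread("pics/full_w9.png");hsv=cv2.cvtColor(w,cv2.COLOR_BGR2HSV)
Y=(hsv[...,0]>12)&(hsv[...,0]<32)&(hsv[...,1]>140)&(hsv[...,2]>60);B=(hsv[...,0]>95)&(hsv[...,0]<125)&(hsv[...,1]>120)
rows=[r for r in range(175,350) if not 160<r<170]
def edge(M,z,c0,name):
    pts=np.array([[np.where(M[r,c0:])[0].max()+c0,r] for r in rows if M[r,c0:].any()],float)
    g=ground("wrist",pts,z,P);vx,vy,_,_=cv2.fitLine(g[:,:2].astype(np.float32)*1000,cv2.DIST_HUBER,0,.01,.01).ravel()
    print(name,np.arctan(vy/vx).round(4),g[[0,-1],:2].round(4).tolist())
edge(Y,.027,400,"stud outer");B[:,470:]=0;edge(B,.024,370,"square short outer")
hs=[]
w2=w.copy()
ed=np.array([[np.where(Y[r,400:])[0].min()+400,r] for r in rows if Y[r,400:].any()],float)
g=ground("wrist",ed,.02,P);print("gap px",[(int(np.where(Y[r,400:])[0].min()+400-np.where(B[r,370:470])[0].max()-370)) for r in rows[::25]])
# base far edge
for c in(250,300,350,400,450): pass
for n in("jig","square","square_heel","square_short_tip","stud_bar"): print(n,lm("wrist",n,P))
```

```text
stud outer -0.0292 [[0.4674, -0.03], [0.5401, -0.0322]]
square short outer -0.0309 [[0.4671, -0.0458], [0.5413, -0.0481]]
gap px [3, 3, 3, 3, 2, 2, 3]
jig [([0.5561, -0.0459, -0.0011], 0.61)]
square [([0.5254, -0.0868, 0.0079], 0.93), ([0.5684, -0.0322, 0.0061], 0.61)]
square_heel []
square_short_tip [([0.4632, -0.0419, 0.0161], 0.95)]
stud_bar [([0.5683, -0.033, 0.006], 0.59)]
```

```bash
python3 st.py 4; python3 -c "
from bench import ctrl; print(ctrl.hand_in())"
```

```text
[[-0.001   0.0468  0.9989  0.5216]
 [ 0.0022  0.9989 -0.0468 -0.0912]
 [-1.      0.0022 -0.0011  0.0311]] 0.2570647274286414 [-15.2 -14.1   7.7] yaw -0.0468 16.3
the job is handed in; nothing more can be done
None
```

The blue square is seated in the jig's corner, and I handed the job in at 16.3 s with the gripper still holding the knob and pressing. I gripped the square by its knob, laid it on the base, pushed it against the rail and slid it along the rail until the stud was back on its stop.

**Last checks:**
- **Angles:** the stud measures -0.029 rad, the jig -0.03 and the square -0.031, so they agree within measuring error.
- **Short leg:** it runs at a constant 2–3 px from the stud along its length, which I read as flush.
- **Press:** about 15 N against the rail, 14 N against the stud and 8 N down, with the pose steady. The last pushes moved the square no further, even with about 21 N against the stud.
- **Rail contact:** this comes from the forces, the path following the rail and the picture. The gripper hid the heel from the wrist camera, so the network could not confirm that point.

**What did not go to plan:**
- **First grasp:** the tool drifted up and sideways while the fingers closed. It pinched only the edge of the knob and shifted the square several millimetres on the bench. I opened and regrasped.
- **Slide:** the tool leaned up to about 2° and I righted it.
- **Final position:** the knob stopped about 4 mm from my image-based prediction in x, which I put down to calibration and grip offset.

I never moved near the mouse, case or bottle.

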